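Park the pressing roller on its ramp

ROBOT

A 6-joint arm with a two-finger parallel gripper is mounted at the origin on the work surface. World frame = base frame: x ahead of the robot, y to its left, z up, the work surface at z = 0. Lengths are in m, angles in rad, forces in N, time in s.
With the tool pointing down it reaches from about 0.325 to 0.9 m from the base axis. Payload 6.1 kg.
Tool frame: the origin (TCP) lies at the very end of the fingers, on their centre line; the grasp point (between the pads) lies 19 mm behind it; z points along the fingers, y is the direction in which the jaws open and shut (so a half turn about z gives the same grasp; the last joint's range is limited). The gripper opens to 87 mm and grips with 3 to 60 N. Pads are 19 mm wide; open, the fingers measure 117 mm over their backs; the gripper's body (75 mm by 190 mm) begins 51 mm behind the grasp point.
Start: joints at [-1.289, 0.22, 1.526, -0, 1.395, -0.126], TCP at [0.248, -0.574, 0.193] pointing down, gripper open.
Joint ranges: [-2.98, 2.98], [-0.91, 2.08], [0.09, 2.57], [-1.24, 4.39], [0.2, 2.65], [-2.68, 2.68]. Speed limits (rad/s): [2.57, 2.57, 3.01, 3.14, 3.14, 3.14].

INTERFACE

Orientations are given as a rotation vector (axis times angle).
In Python, from station import monitor, capture, camera_info, job gives the robot as it stands.
- The arm moves only by the shell command python3 -m creep 'ROWS'. ROWS is JSON, a list of rows, each a list of 7 numbers: the shift along the world's x, y, z in mm, then the turn, a rotation vector about the world's x, y, z in degrees, then the opening in per cent of the stroke, from 0 (shut) to 100 (fully open). A call has 1 to 20 rows; each row is the pose to reach, as a shift and turn from the pose commanded when the call began; what a row does not reach only later rows make up. A row lasts 1/12 s, in which the tool goes at most 41.7 mm and 7.16 degrees, less where a joint would pass 70% of its speed; a pose out of reach is approached as far as the arm can. A call with a gripper value outside its range is refused whole. The fingers move at their own pace and stop on an object; the grip force is fixed at half the most. Time passes only in rows, so rows that repeat a pose let the fingers close. It gives the time, the measured TCP pose, the force and the opening at its end, in the units of the state.
- monitor.state(): the state, without advancing time (a new reading comes with each control period).
- capture(name): name is "scene" or "top"; returns the picture (420x560x3 uint8, red, green, blue); there is no depth.
- camera_info(name): a dict with "intrinsics" (3x3 intrinsics, pixels), "k1" (the pictures are not rectified: a ray, as slopes to the right and down, at radius r is drawn at 1 + k1 r^2 times it, then the intrinsics apply), "T" (4x4, takes a point from camera to world coordinates). Camera axes: x right, y down, z forward; pixel columns grow to the right and rows downward; lengths in m; the calibration is good to about 2 mm. A picture is of the moment at which its call begins. camera_info takes no time and is no camera call.
- job.hand_in(): hands the job in, once; it reports no verdict.
The state is a dict: "t": time; "joint_positions": joint angles; "joint_velocities": joint speeds; "effort": joint torques, N m; "eef_pos": TCP position; "orientation": TCP orientation; "contact_force": force on the tool from outside, world axes, zero at the start; "moment": the same for the moment, N m; "width": opening from 0.0 (shut) to 1.0 (fully open).
Only numpy, scipy, OpenCV 4.12 (cv2) and the standard library are available. Lean on these libraries where they do the work, as an engineer would, in place of code of your own. Each camera call takes 0.05 s, during which the arm holds its last target.

TASK

The green pressing roller lies at the foot of its wooden parking ramp. Push it slowly up the slope with the fingertips, over the crest, until it rests in the hollow against the stop block at the top, then take the hand away. Do not lift the roller, do not let go of it on the slope so that it rolls back, and leave the other things on the bench where they are.

Things in the scene. Friction and masses are not known exactly. Their poses are not given: they have to be found in the camera images.
- roller: Green cylinder with aluminium end faces, 80 mm diameter, 100 mm long, about 0.6 kg, polished and slippery (friction about 0.35), free to roll. Origin at its middle, on its axis; its y axis is the roller's axis, parallel to the ramp's y. x and z turn with it as it rolls. It starts on the flat at the ramp's foot.
- ramp: Dark wooden ramp, fixed, 334 x 130 mm. Origin on the bench top under its middle line; x level uphill, y across, z up. Along x in mm: back lip 20 high at -173 to -165; flat floor 12 above the bench from -165 to -60; 8 degree slope from -60 to the crest at 80; hollow from 80 to the stop face at 142. Side rails 12 thick, 14 above the floor, 106 apart, guide the roller's ends.
- ramp_home (a point): Where the roller's middle lies when parked: ramp x 102 mm, y 0, z 69 mm. The hollow falls 8 degrees towards the upright stop face with a red pad; the stop block behind it is 16 mm thick, 70 mm high above the bench. The roller stays in the hollow by itself.
- deck: The ramp's slope. Origin at its foot, in the middle of its upper face (ramp x -60 mm, z 12 mm); x runs up the slope, tilted up 8 degrees, z is square to its face; 141 mm long. The crest (yellow line) is 31.7 mm above the bench. On the slope the roller rolls back down if let go.
- spool_tan: Bystander: thread spool, reddish brown, 48 mm diameter, 56 mm high, standing beside the ramp. Origin under its base.
- spool_blue: Bystander: thread spool, blue, 48 mm diameter, 56 mm high, standing beside the ramp. Origin under its base.
- wax_tin: Bystander: flat brass-coloured tin with a pale lid, 64 mm diameter, 30 mm high, beside the ramp. Origin under its base.
- clicker_block: Bystander: pale wooden block 110 x 45 x 35 mm. Origin under its base.
- glue_bottle: Bystander: pale bottle with red cap, 56 mm diameter, 150 mm high. Origin under its base.
- bone_brush: Bystander: hand brush lying flat. Origin at its underside.
- tool_cup: Bystander: blue ceramic cup, 72 mm diameter, 85 mm high. Origin under its base.
Things that resemble listed ones, but are neither listed nor needed, are in the scene too. What is shaped like the roller but yellow is not meant.

How it is judged:
By the outcome, as a careful person would: the job done as asked, in the order asked, and still so for the second after the job is handed in, with the robot touching nothing.
It also fails if it takes over 40 s, if anything falls off the work surface, if the arm or the gripper's body presses on something with over 40 N, if the wrist force passes 120 N, or if a joint passes its speed limit or range.

## Working session

There is one attempt and no reset: what is moved stays moved. The work goes in short steps, Python scripts to look and compute and a shell command to move; the robot and the scene stay as the last step left them, time stands still between calls to the robot, and variables do not carry over. Pictures are saved under pics/ and viewed, and the job is handed in when it is done.

```bash
ls; mkdir -p pics
python3 - <<'E'
from station import monitor,capture,camera_info
import cv2
s=monitor.state();print(s)
for n in("scene","top"):
    cv2.imwrite(f"pics/{n}0.png",cv2.cvtColor(capture(n),cv2.COLOR_RGB2BGR));print(n,camera_info(n))
E
```

```text
pics
{'t': 0.0, 'joint_positions': array([-1.28908952e+00,  2.21207470e-01,  1.52759379e+00, -1.68185119e-05,
        1.39465684e+00, -1.26052686e-01]), 'joint_velocities': array([-9.41468311e-04,  1.27838075e-03,  2.22819122e-05,  7.09765810e-04,
        1.11582096e-03, -3.57816290e-04]), 'effort': array([-1.16616535e-03, -4.94617224e+01, -3.87376571e+01,  7.00128987e-02,
        5.74857672e-02, -1.47449286e-04]), 'eef_pos': array([ 0.24768128, -0.57311854,  0.192158  ]), 'orientation': array([-3.07470433e+00, -6.35707270e-01,  2.53597864e-04]), 'contact_force': array([-0.49612356, -0.33682186, -0.03606186]), 'moment': array([ 0.01324436, -0.00084301, -0.00299214]), 'width': 1.0005691079134031}
scene {'intrinsics': array([[536.52744135,   0.        , 274.56866434],
       [  0.        , 536.52744135, 215.05126563],
       [  0.        ,   0.        ,   1.        ]]), 'k1': 0.03008504314795744, 'T': array([[-0.6835445 ,  0.41294775, -0.60186467,  1.34830852],
       [ 0.72985583,  0.37675108, -0.57041133,  0.78238024],
       [-0.00879691, -0.82917597, -0.55891845,  0.84944022],
       [ 0.        ,  0.        ,  0.        ,  1.        ]])}
top {'intrinsics': array([[405.23793071,   0.        , 282.10634056],
       [  0.        , 405.23793071, 209.39531596],
       [  0.        ,   0.        ,   1.        ]]), 'k1': -0.09091330699669757, 'T': array([[-0.0282531 , -0.9917963 ,  0.12466701,  0.39136476],
       [-0.99957335,  0.02895603,  0.00382967, -0.01734641],
       [-0.00740811, -0.12450562, -0.99219125,  1.02876657],
       [ 0.        ,  0.        ,  0.        ,  1.        ]])}
```

View pics/scene0.png

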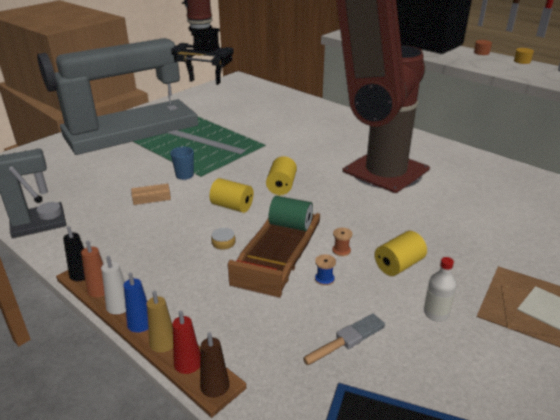

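View pics/top0.png

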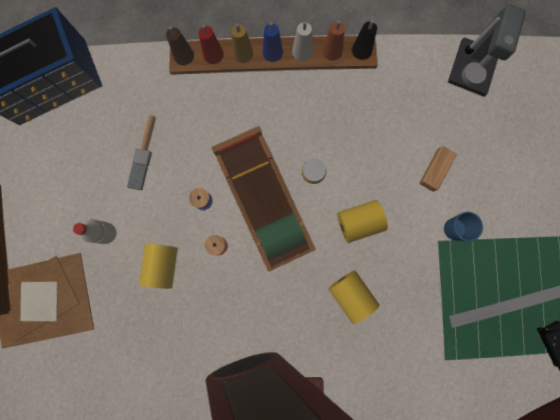

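The scene view shows the ramp with the green roller at about (291,212) and the stop at about (255,275). In the top view the roller is at about (281,236) and the stop block at (237,138), so the ramp climbs away from the robot. Next I'll zoom in for corners.

Run:
```python
import cv2
a=cv2.imread("pics/top0.png")[115:280,195:340];cv2.imwrite("pics/topz.png",cv2.resize(a,None,fx=3.6,fy=3.6,interpolation=cv2.INTER_CUBIC))
a=cv2.imread("pics/scene0.png")[190:300,205:345];cv2.imwrite("pics/scenez.png",cv2.resize(a,None,fx=5,fy=5,interpolation=cv2.INTER_CUBIC))
```

```text
(no output)
```

View pics/topz.png

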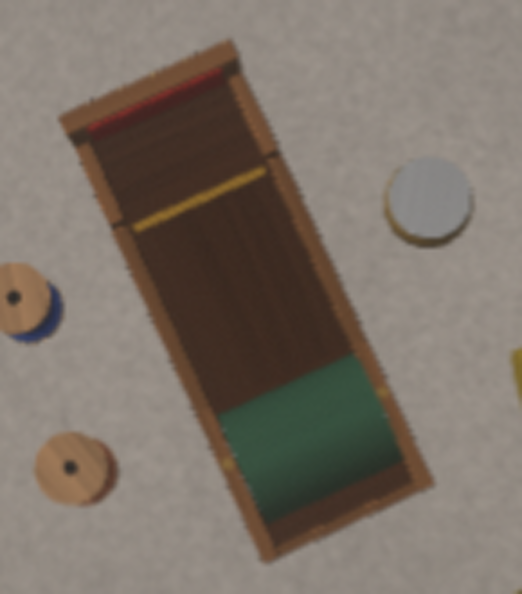

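View pics/scenez.png

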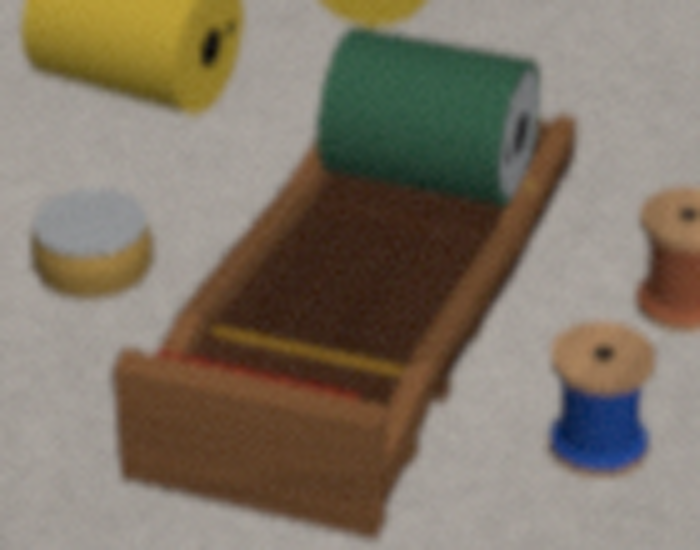

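```bash
cat > h.py <<'E'
import numpy as np,cv2
from station import camera_info
from scipy.optimize import least_squares
from scipy.spatial.transform import Rotation as R
CI={n:camera_info(n) for n in("scene","top")}
def proj(n,P):
    c=CI[n];T=np.linalg.inv(c["T"]);rv=cv2.Rodrigues(T[:3,:3])[0]
    return cv2.projectPoints(np.atleast_2d(P).astype(float),rv,T[:3,3],c["intrinsics"],np.array([c["k1"],0,0,0.]))[0][:,0]
def ray(n,uv):
    c=CI[n];x=cv2.undistortPoints(np.array([[uv]],float),c["intrinsics"],np.array([c["k1"],0,0,0.]))[0,0]
    d=c["T"][:3,:3]@[x[0],x[1],1];return c["T"][:3,3],d/np.linalg.norm(d)
def tri(u1,u2):
    a,d=ray("top",u1);b,e=ray("scene",u2);s=np.linalg.lstsq(np.c_[d,-e],b-a,rcond=None)[0]
    p,q=a+s[0]*d,b+s[1]*e;return (p+q)/2,np.linalg.norm(p-q)
def r2w(p,P): 
    c,s=np.cos(p[3]),np.sin(p[3]);P=np.atleast_2d(P);return P@np.array([[c,-s,0],[s,c,0],[0,0,1]]).T+p[:3]
E
cat > fit.py <<'E'
from h import *
t=lambda u,v:(195+u/3.6,115+v/3.6); s=lambda u,v:(205+u/5,190+v/5)
pts=[("top",(158,65,70),t(62,120)),("top",(158,-65,70),t(232,42)),("top",(80,53,31.7),t(136,229)),("top",(80,-53,31.7),t(266,171)),
("top",(-173,65,23),t(266,560)),("top",(-173,-65,23),t(432,484)),
("scene",(158,-65,70),s(120,355)),("scene",(158,65,70),s(388,405)),("scene",(158,-65,0),s(125,478)),("scene",(158,65,0),s(378,533)),("scene",(80,-53,31.7),s(212,330)),("scene",(80,53,31.7),s(405,370))]
def f(p): return np.concatenate([proj(n,r2w(p,np.array(P)/1e3))[0]-np.array(u) for n,P,u in pts])
r=least_squares(f,[.45,0,0,.4],loss="soft_l1");p=r.x;print(p,np.degrees(p[3]));print(f(p).reshape(-1,2).round(1))
for a,b,nm in[(0,7,"stop+"),(1,6,"stop-"),(2,11,"crest+"),(3,10,"crest-")]: print(nm,tri(pts[a][2],pts[b][2]))
np.save("ramp.npy",p)
# roller silhouette distances: axis x,z in ramp frame
def sil(q):
    out=[]
    for n,l in(("top",[t(220,412),t(352,357)]),("top",[t(268,520),t(405,465)]),("scene",[s(350,32),s(538,62)]),("scene",[s(322,165),s(500,200)])):
        for uv in l:
            o,d=ray(n,uv); c,sn=np.cos(p[3]),np.sin(p[3]);M=np.array([[c,sn,0],[-sn,c,0],[0,0,1]])
            o=M@(o-p[:3]);d=M@d; v=np.array([d[0],d[2]]);v/=np.linalg.norm(v);w=np.array([q[0]-o[0],q[1]-o[2]])
            out.append((abs(v[0]*w[1]-v[1]*w[0])-.04)*1e3)
    return out
k=least_squares(sil,[-.1,.052]);print("roller ramp x,z",k.x,np.round(k.fun,1))
E
python3 fit.py
```

```text
[ 0.54748147  0.03279313 -0.00259075  0.40907321] 23.438168581101706
[[-0.8  0.6]
 [ 0.2  0.4]
 [-1.9 -0.4]
 [ 0.2 -1.8]
 [-0.   1.7]
 [ 1.4  0.4]
 [-0.8  0.3]
 [-1.3  2.2]
 [-0.1 -1.3]
 [ 0.8 -0.1]
 [-1.  -0.4]
 [ 1.2  0.5]]
stop+ (array([0.66492186, 0.15433495, 0.07259239]), np.float64(0.004882232825786047))
stop- (array([0.71802513, 0.03703161, 0.06897399]), np.float64(0.001965048622720454))
crest+ (array([0.59899242, 0.1085652 , 0.02769308]), np.float64(0.0001113864052901537))
crest- (array([0.63841542, 0.0163147 , 0.02587247]), np.float64(0.000857722477570427))
roller ramp x,z [-0.108485    0.04992207] [ 2.1 -1.9 -2.9  2.8 -3.6 -1.4 -2.6 -2.7]
```

Both views agree on the ramp: origin about (0.547, 0.033), yaw 23.4°. The roller axis is at ramp x of about -105 and z of about 52, as expected. The tool's x axis (23.4°) already lies along the ramp. I'll move to a point high up behind the roller, with the jaws at 40%.

```bash
python3 -m creep '[[9,34,0,0,0,0,40],[18,67,0,0,0,0,40],[27,101,0,0,0,0,40],[36,134,0,0,0,0,40],[44,168,0,0,0,0,40],[53,201,0,0,0,0,40],[62,235,0,0,0,0,40],[71,269,0,0,0,0,40],[80,302,0,0,0,0,40],[89,336,0,0,0,0,40],[98,369,0,0,0,0,40],[107,403,0,0,0,0,40],[115,436,0,0,0,0,40],[124,470,0,0,0,0,40],[133,503,0,0,0,0,40],[142,537,0,0,0,0,40],[142,537,-20,0,0,0,40],[142,537,-45,0,0,0,40],[142,537,-70,0,0,0,40],[142,537,-70,0,0,0,40]]'
python3 - <<'E'
from h import *
from station import monitor,capture
s=monitor.state();p=s["eef_pos"];r=np.load("ramp.npy")
print(p,s["orientation"],s["width"],s["joint_positions"],s["contact_force"])
print(r2w([0,0,0,-r[3]],p-r[:3]), R.from_rotvec(s["orientation"]).as_matrix()[:,0])
for n in("scene","top"):
    im=cv2.cvtColor(capture(n),cv2.COLOR_RGB2BGR);u=proj(n,p)[0];print(n,u)
    x,y=(np.clip(u-[90,70],0,[380,280])).astype(int);cv2.imwrite(f"pics/{n}1.png",cv2.resize(im[y:y+140,x:x+180],None,fx=4,fy=4,interpolation=cv2.INTER_CUBIC))
E
```

```text
t: 1.77
eef_pos: [0.386, -0.0351, 0.1183]
orientation: [-3.072, -0.637, 0.012]
contact_force: [-0.6, -0.7, -0.2]
width: 0.399
[ 0.38597328 -0.03511029  0.11834597] [-3.07199792 -0.63721074  0.01225292] 0.3989811871420107 [-2.94866483e-01 -3.07092692e-01  2.18032150e+00 -7.43070157e-05
  1.27722251e+00  8.66901318e-01] [-0.57617128 -0.6634907  -0.16341647]
[[-0.17519133  0.00194067  0.12093672]] [ 0.91747007  0.39774672 -0.00679902]
scene [299.50878076 178.44979323]
top [293.15713657 262.37206311]
```

View pics/scene1.png

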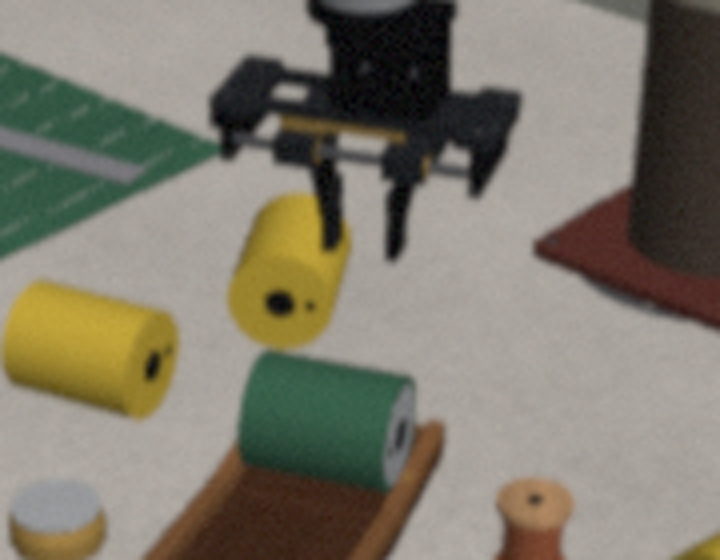

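View pics/top1.png

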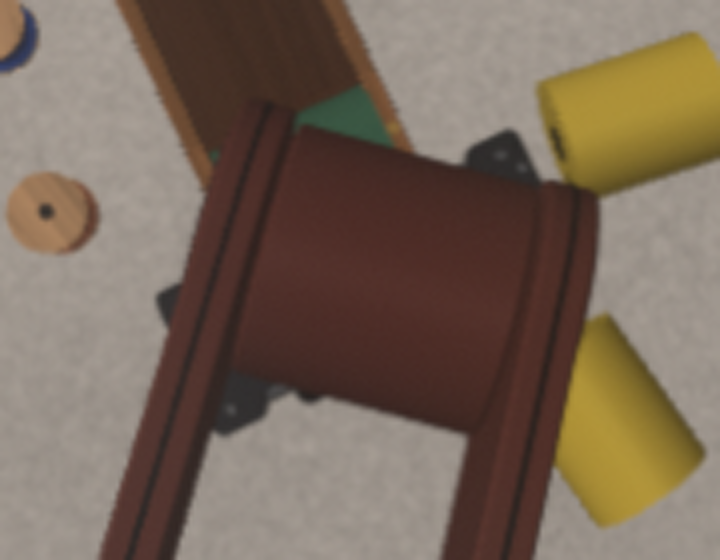

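The scene view shows both fingers behind the roller, in line with its middle, with about 20 mm of gap. The yellow rollers are clear. Next I'll go down until the tips are just below axis height.

```bash
python3 -m creep '[[0,0,-20,0,0,0,40],[0,0,-40,0,0,0,40],[0,0,-58,0,0,0,40],[0,0,-72,0,0,0,40],[0,0,-72,0,0,0,40],[0,0,-72,0,0,0,40]]'
python3 - <<'E'
from h import *
from station import monitor,capture
s=monitor.state();p=s["eef_pos"];r=np.load("ramp.npy")
print(p,s["contact_force"],r2w([0,0,0,-r[3]],p-r[:3]), R.from_rotvec(s["orientation"]).as_matrix()[:,0])
for n in("scene",):
    im=cv2.cvtColor(capture(n),cv2.COLOR_RGB2BGR)
    x,y=205,130;cv2.imwrite(f"pics/{n}2.png",cv2.resize(im[y:y+140,x:x+180],None,fx=4,fy=4,interpolation=cv2.INTER_CUBIC))
E
```

```text
t: 2.37
eef_pos: [0.3905, -0.0372, 0.0524]
orientation: [3.076, 0.635, 0.001]
contact_force: [-0.5, -0.2, 0.5]
width: 0.401
[ 0.39051622 -0.03717777  0.05238955] [-0.48589755 -0.24971919  0.46455246] [[-0.17184559 -0.00176322  0.05498031]] [9.18247333e-01 3.96007024e-01 5.22636663e-04]
```

View pics/scene2.png

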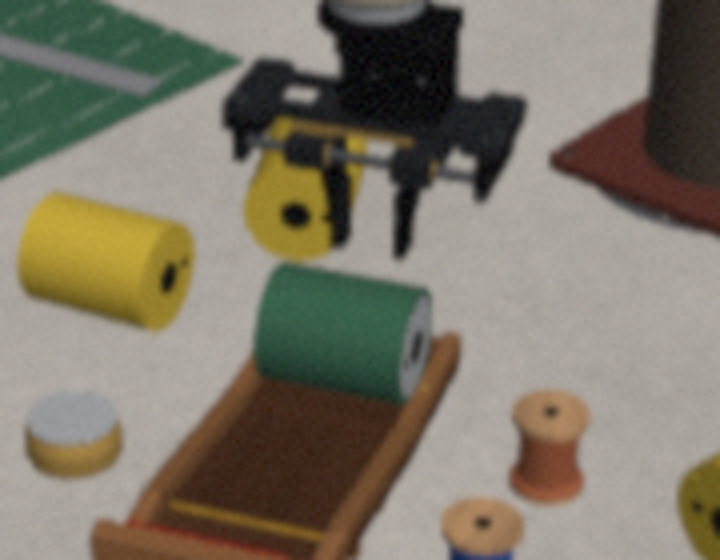

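The tips are above and behind the roller with a visible gap and the force is near zero. I'll go down 10 mm more, then push slowly along the flat to the foot of the slope.

```bash
python3 -m creep '[[0,0,-5,0,0,0,40],[0,0,-10,0,0,0,40],[4,2,-10,0,0,0,40],[7,3,-10,0,0,0,40],[11,5,-10,0,0,0,40],[15,6,-10,0,0,0,40],[18,8,-10,0,0,0,40],[22,10,-10,0,0,0,40],[25,11,-10,0,0,0,40],[28,12,-10,0,0,0,40],[31,13,-10,0,0,0,40],[34,15,-10,0,0,0,40],[37,16,-10,0,0,0,40],[40,17,-10,0,0,0,40],[43,19,-10,0,0,0,40],[46,20,-10,0,0,0,40],[49,21,-10,0,0,0,40],[52,22,-10,0,0,0,40],[55,24,-10,0,0,0,40]]'
cat > look.py <<'E'
import sys
from h import *
from station import monitor,capture
s=monitor.state();p=s["eef_pos"];r=np.load("ramp.npy")
print(p,s["contact_force"],r2w([0,0,0,-r[3]],p-r[:3]), R.from_rotvec(s["orientation"]).as_matrix()[:,0])
im=cv2.cvtColor(capture("scene"),cv2.COLOR_RGB2BGR)
x,y=205,160;cv2.imwrite(f"pics/{sys.argv[1]}.png",cv2.resize(im[y:y+140,x:x+180],None,fx=4,fy=4,interpolation=cv2.INTER_CUBIC))
E
python3 look.py s3
```

```text
t: 4.0
eef_pos: [0.4453, -0.0127, 0.0412]
orientation: [3.077, 0.636, 0.0]
contact_force: [0.3, 0.1, 1.2]
width: 0.401
[ 0.44527126 -0.01270064  0.04122541] [0.31980773 0.14805668 1.16240413] [[-0.11187239 -0.00108502  0.04381616]] [9.18080162e-01 3.96394676e-01 2.78269272e-04]
```

View pics/s3.png

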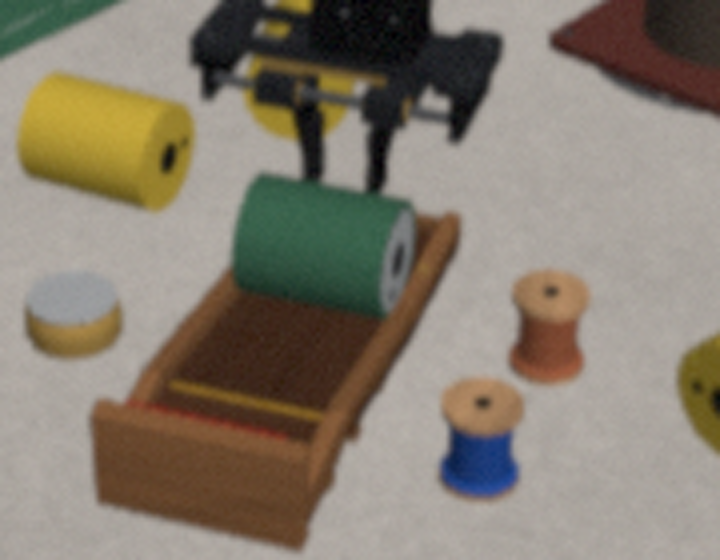

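The roller is rolling ahead of the fingertips and is now near the foot of the slope, at about (325,245) in the crop. The force is tiny. I'll continue up the slope, raising the tips with it.

```bash
python3 -m creep '[[3,1.3,0.4,0,0,0,40],[6,2.6,0.9,0,0,0,40],[9,3.9,1.4,0,0,0,40],[12,5.2,1.8,0,0,0,40],[15,6.5,2.3,0,0,0,40],[18,7.8,2.8,0,0,0,40],[21,9.1,3.2,0,0,0,40],[24,10.4,3.7,0,0,0,40],[27,11.7,4.1,0,0,0,40],[30,13,4.6,0,0,0,40],[33,14.3,5,0,0,0,40],[36,15.6,5.5,0,0,0,40],[39,16.9,6,0,0,0,40],[42,18.2,6.4,0,0,0,40],[45,19.5,6.9,0,0,0,40],[48,20.8,7.3,0,0,0,40],[51,22.1,7.8,0,0,0,40],[54,23.4,8.3,0,0,0,40],[57,24.7,8.7,0,0,0,40],[60,26,9.2,0,0,0,40]]'
python3 look.py s4
```

```text
t: 5.72
eef_pos: [0.5139, 0.0158, 0.0655]
orientation: [3.076, 0.637, 0.026]
contact_force: [-26.6, 14.7, 88.6]
width: 0.403
[0.51391697 0.01576132 0.06551196] [-26.5749387   14.71293316  88.58125232] [[-0.03756964 -0.00227592  0.06810271]] [0.91768942 0.39695629 0.01648733]
```

View pics/s4.png

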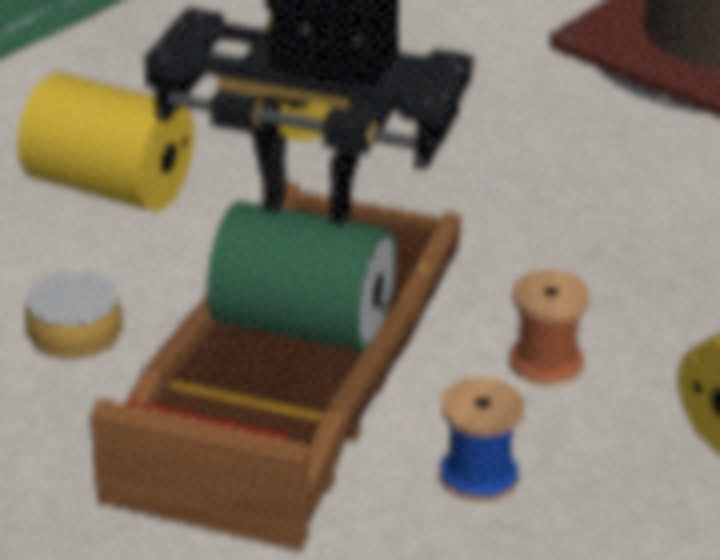

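The check fails here: the vertical force is 89 N and the tips sit 15 mm above where they were commanded. They have ridden onto the roller rather than staying behind it. I'll work out the geometry before moving again.

```bash
cat > roll.py <<'E'
from h import *
def roller(lines,x0=-.05,free=True):
    p=np.load("ramp.npy");c,sn=np.cos(p[3]),np.sin(p[3]);M=np.array([[c,sn,0],[-sn,c,0],[0,0,1]])
    def sil(q):
        out=[]
        for n,uv in lines:
            o,d=ray(n,uv);o=M@(o-p[:3]);d=M@d;v=np.array([d[0],d[2]]);v/=np.linalg.norm(v)
            w=np.array([q[0]-o[0],q[1]-o[2]]);out.append((abs(v[0]*w[1]-v[1]*w[0])-.04)*1e3)
        return out
    k=least_squares(sil,[x0,.055]);return k.x,np.round(k.fun,1)
E
python3 - <<'E'
from roll import *
s=lambda y0,u,v:("scene",(205+u/4,y0+v/4))
print("s2",roller([s(130,280,264),s(130,430,290),s(130,260,377),s(130,400,402)]))
print("s3",roller([s(160,260,174),s(160,412,202),s(160,236,288),s(160,380,314)]))
print("s4",roller([s(160,240,203),s(160,393,236),s(160,212,320),s(160,362,348)]))
from station import monitor
x=monitor.state();print(x["moment"],x["effort"],x["joint_positions"])
E
```

```text
s2 (array([-0.14603198,  0.02245486]), array([-0.4,  0.4,  0.9, -0.9]))
s3 (array([-0.11881455,  0.01257662]), array([-0.1,  0.1,  1.1, -1.1]))
s4 (array([-0.08479942,  0.00762261]), array([ 1.2, -1.3,  1. , -1.1]))
[3.21906084 3.79925929 0.24528982] [-9.00008798 -0.17280813 -9.43466663 -4.38855484 -8.15530032  0.14793059] [-0.12626032  0.07518543  1.9423486   0.00691642  1.10645461  1.03332359]
```

```bash
cat >> roll.py <<'E'
def zc(x):
    t=np.tan(np.radians(8));c=1/np.cos(np.radians(8))
    return max(.052, .012+(x+.06)*t+.04*c)
def proj_edges(x,dz=0):
    p=np.load("ramp.npy");o=[]
    for y in(.05,-.05):
        a=np.linspace(0,2*np.pi,73);P=np.c_[x+.04*np.cos(a),np.full(73,y),zc(x)+.04*np.sin(a)+dz]
        o.append(proj("scene",r2w(p,P)))
    return o
E
python3 - <<'E'
from roll import *
# end face y+ centre observed in crops (hub hole), and end face hull left/right bottoms
for n,x in(("s2",-.105),("s3",-.065),("s4",-.03),("s4",0.),("s4",.012)):
    y0=130 if n=="s2" else 160
    e=[(q-[205,y0])*4 for q in proj_edges(x)]
    im=cv2.imread(f"pics/{n}.png")
    for q in e: cv2.polylines(im,[q.astype(np.int32)],True,(0,255,255),1)
    cv2.imwrite(f"pics/ov_{n}_{int(x*1e3)}.png",im)
    print(n,x,"hub+",e[0].mean(0).round(),"hub-",e[1].mean(0).round())
E
```

```text
[ WARN:0@1.044] global loadsave.cpp:275 findDecoder imread_('pics/s2.png'): can't open/read file: check file path/integrity
Traceback (most recent call last):
cv2.error: OpenCV(4.12.0) /io/opencv/modules/imgcodecs/src/loadsave.cpp:1146: error: (-215:Assertion failed) !_img.empty() in function 'imwrite'
```

```bash
cp pics/scene2.png pics/s2.png
python3 - <<'E'
from roll import *
for n,x in(("s2",-.105),("s3",-.065),("s3",-.075),("s4",-.045),("s4",-.03),("s4",-.015),("s4",0.)):
    y0=130 if n=="s2" else 160
    e=[(q-[205,y0])*4 for q in proj_edges(x)]
    im=cv2.imread(f"pics/{n}.png")
    for q in e: cv2.polylines(im,[q.astype(np.int32)],True,(0,255,255),1)
    cv2.imwrite(f"pics/ov_{n}_{int(x*1e3)}.png",im)
    print(n,x,"hub+",e[0].mean(0).round(),"hub-",e[1].mean(0).round())
E
```

```text
s2 -0.105 hub+ [413. 346.] hub- [271. 319.]
s3 -0.065 hub+ [395. 259.] hub- [251. 231.]
s3 -0.075 hub+ [400. 251.] hub- [256. 223.]
s4 -0.045 hub+ [386. 273.] hub- [240. 244.]
s4 -0.03 hub+ [379. 283.] hub- [232. 254.]
s4 -0.015 hub+ [372. 294.] hub- [224. 264.]
s4 0.0 hub+ [365. 304.] hub- [215. 274.]
```

View pics/ov_s4_-30.png

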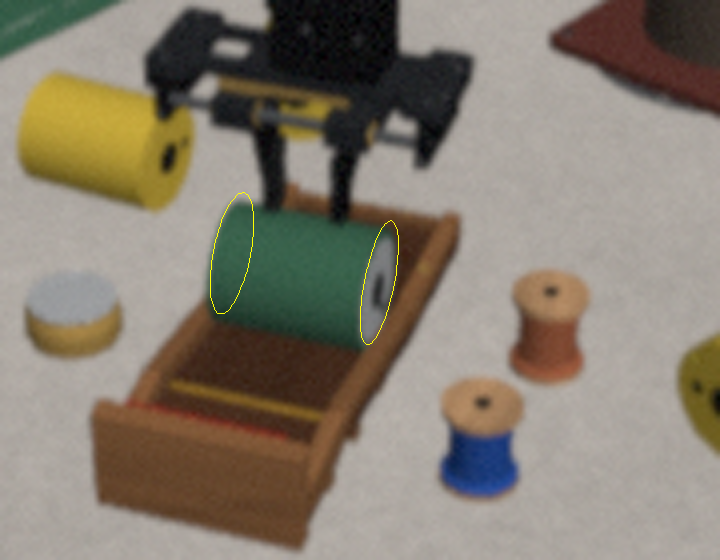

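View pics/ov_s2_-105.png

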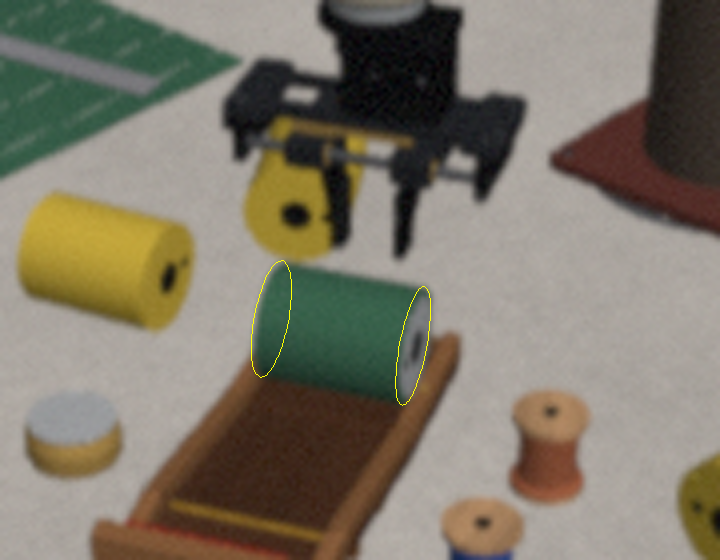

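Run:
```python
from h import *
from station import monitor,capture
s=monitor.state();p=s["eef_pos"];print(s["t"],p,s["contact_force"])
Rm=R.from_rotvec(s["orientation"]).as_matrix()
im=cv2.cvtColor(capture("scene"),cv2.COLOR_RGB2BGR)
z=5;x,y=230,165;a=cv2.resize(im[y:y+110,x:x+140],None,fx=z,fy=z,interpolation=cv2.INTER_CUBIC)
cv2.imwrite("pics/s5raw.png",a)
for yy in(-.0175,.0175):
    for L in(0,.07):
        q=(proj("scene",p+Rm@[0,yy,-L])[0]-[x,y])*z;print(yy,L,q.round());cv2.circle(a,tuple(q.astype(int)),4,(0,0,255),1)
cv2.imwrite("pics/s5.png",a)
im=cv2.cvtColor(capture("top"),cv2.COLOR_RGB2BGR)
cv2.imwrite("pics/t5.png",cv2.resize(im[120:280,200:360],None,fx=3.7,fy=3.7,interpolation=cv2.INTER_CUBIC))
s=monitor.state();print(s["t"],s["eef_pos"],s["contact_force"])
```

```text
5.7667 [0.51491694 0.01618811 0.06576199] [-25.001134    15.85462533  85.31312039]
-0.0175 0 [289. 290.]
-0.0175 0.07 [291. 173.]
0.0175 0 [225. 277.]
0.0175 0.07 [225. 161.]
5.8667 [0.51495395 0.01621083 0.06576933] [-24.1172042   15.67360753  85.0937569 ]
```

View pics/s5.png

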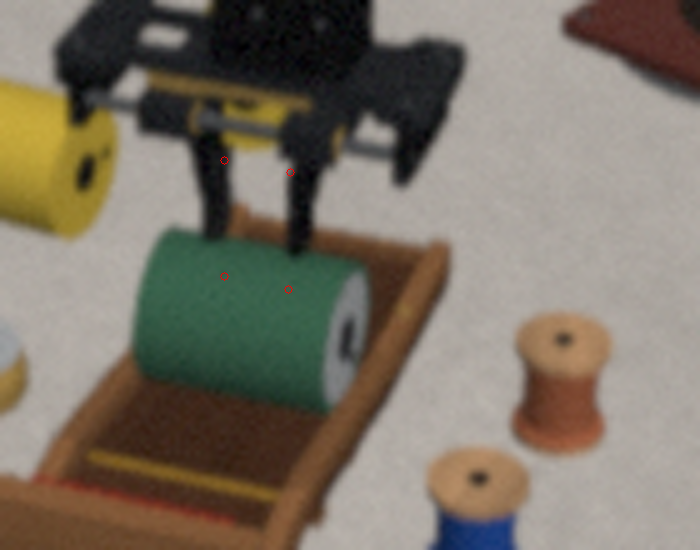

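View pics/t5.png

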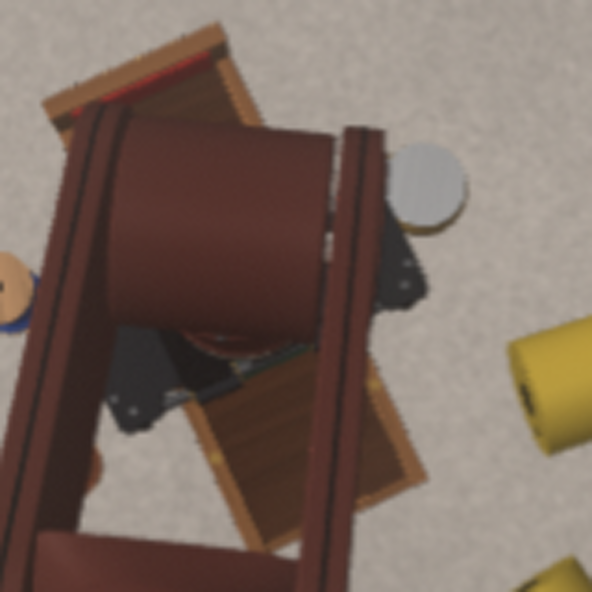

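Run:
```python
from h import *
o=R.from_rotvec([3.076,.635,.001]).as_matrix()
for nm,p,x,y,fn in(("s1",[.38597,-.03511,.11835],0,0,None),("s2",[.3905,-.0372,.0524],205,130,"s2")):
    p=np.array(p)
    if nm=="s1":
        u=proj("scene",p)[0];x,y=(u-[90,70]).astype(int);fn="scene1"
    im=cv2.imread(f"pics/{fn}.png")
    for yy in(-.0175,-.033,.0175,.033):
        for L in(0,.07):
            q=(proj("scene",p+o@[0,yy,-L])[0]-[x,y])*4;print(nm,yy,L,q.round())
            cv2.circle(im,tuple(q.astype(int)),3,(0,0,255),1)
    cv2.imwrite(f"pics/tip_{nm}.png",im[:400])
```

```text
s1 -0.0175 0 [387. 286.]
s1 -0.0175 0.07 [389. 194.]
s1 -0.033 0 [409. 290.]
s1 -0.033 0.07 [412. 197.]
s1 0.0175 0 [337. 278.]
s1 0.0175 0.07 [339. 186.]
s1 0.033 0 [316. 274.]
s1 0.033 0.07 [317. 182.]
s2 -0.0175 0 [394. 282.]
s2 -0.0175 0.07 [396. 194.]
s2 -0.033 0 [415. 286.]
s2 -0.033 0.07 [418. 198.]
s2 0.0175 0 [346. 273.]
s2 0.0175 0.07 [347. 186.]
s2 0.033 0 [325. 269.]
s2 0.033 0.07 [325. 182.]
```

View pics/tip_s1.png

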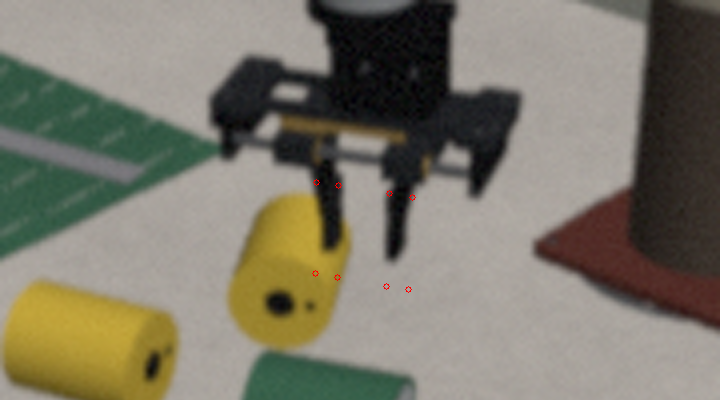

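View pics/tip_s2.png

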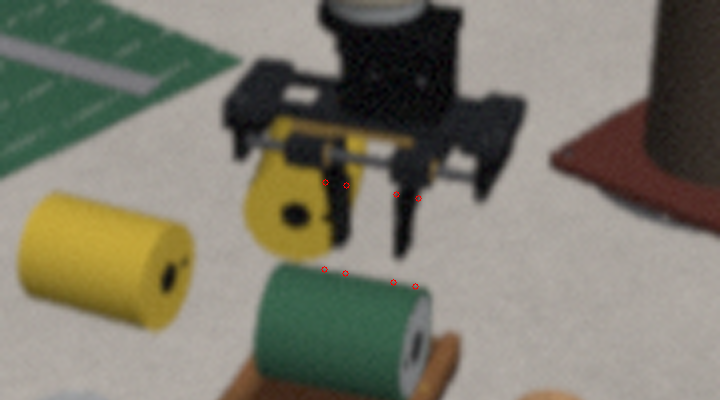

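The picture explains the jam. In the air shots the visible fingertips sit about 22 mm higher than the reported TCP (4x crop: tips at y≈250, predicted at y≈277). The push therefore started above the axis and climbed onto the roller's top. The roller is now pinned near ramp x -25. I'll ease the load while holding the tips in place, so it stays held.

```bash
python3 -m creep '[[2,0.6,3,0,0,0,40],[4,1.2,6,0,0,0,40],[6,1.8,9,0,0,0,40],[6,1.8,9,0,0,0,40]]'
sed -i 's/^x,y=205,160.*/if len(sys.argv)>2: x,y,w,h,z=230,165,140,110,5\nelse: x,y,w,h,z=205,160,180,140,4\ncv2.imwrite(f"pics\/{sys.argv[1]}.png",cv2.resize(im[y:y+h,x:x+w],None,fx=z,fy=z,interpolation=cv2.INTER_CUBIC))/' look.py
python3 look.py s6 z
```

```text
t: 6.2
eef_pos: [0.516, 0.017, 0.0669]
orientation: [-3.076, -0.637, -0.016]
contact_force: [-11.3, 8.8, 40.9]
width: 0.399
[0.51596173 0.01696407 0.0668761 ] [-11.32531121   8.78278907  40.87949686] [[-0.03521519 -0.00198573  0.06946686]] [0.91772633 0.39708944 0.00991741]
```

View pics/s6.png

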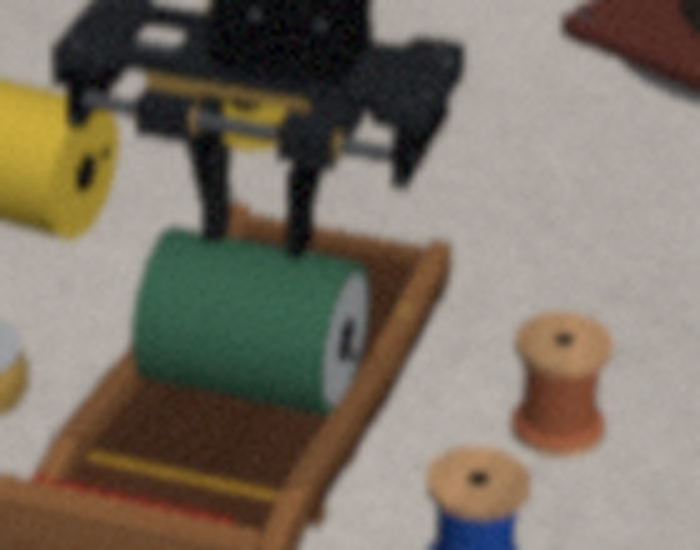

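Unloading worked: 41 N now, and the roller has not moved (silhouette top edge still (175,230)–(365,265)). The tips sit on its upper back shoulder. I'll lighten the load more and slide the tips slowly around the back, staying in contact.

```bash
python3 -m creep '[[1,0.3,2.5,0,0,0,40],[2,0.6,5,0,0,0,40],[1,0.2,4.5,0,0,0,40],[0,-0.2,4,0,0,0,40],[-1,-0.6,3,0,0,0,40],[-1,-0.6,3,0,0,0,40]]'
python3 look.py s7 z
```

```text
t: 6.75
eef_pos: [0.5125, 0.0154, 0.0666]
orientation: [-3.076, -0.636, -0.008]
contact_force: [-6.9, 4.5, 23.7]
width: 0.402
[0.51249821 0.01537757 0.06660058] [-6.91104994  4.51873771 23.69494792] [[-0.03902398 -0.00206368  0.06919133]] [0.9179214  0.39673068 0.00500702]
```

View pics/s7.png

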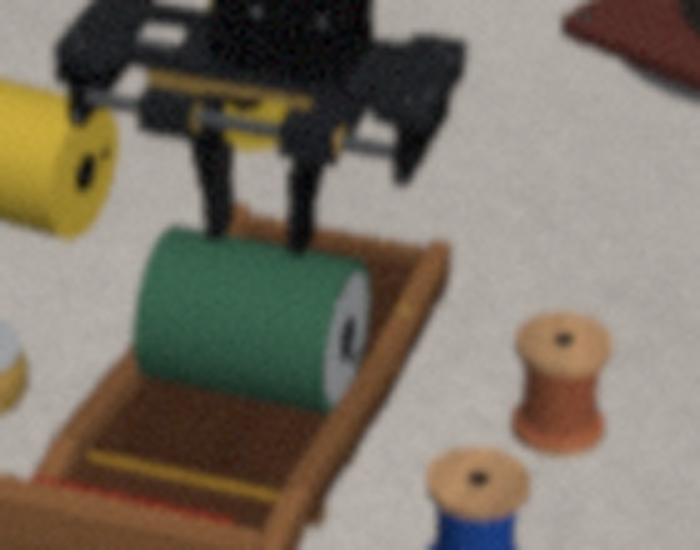

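```bash
python3 -m creep '[[-1,-0.4,1.5,0,0,0,40],[-2,-0.9,2,0,0,0,40],[-3,-1.3,2,0,0,0,40],[-4,-1.7,1.5,0,0,0,40],[-5,-2.2,1,0,0,0,40],[-6,-2.6,0.5,0,0,0,40],[-6,-2.6,0.5,0,0,0,40]]'
python3 look.py s8 z
```

```text
t: 7.38
eef_pos: [0.5051, 0.0123, 0.0652]
orientation: [-3.076, -0.636, -0.004]
contact_force: [-6.2, 2.4, 14.3]
width: 0.407
[0.5051097  0.0123001  0.06521359] [-6.15146338  2.41187257 14.27319179] [[-0.04702696 -0.00194838  0.06780434]] [0.91793865 0.39671618 0.00221346]
```

View pics/s8.png

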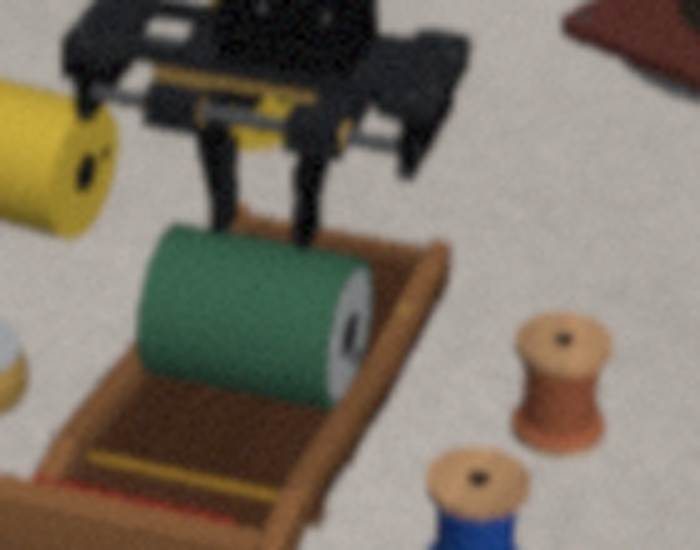

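```bash
python3 -m creep '[[-1,-0.4,-0.3,0,0,0,40],[-2,-0.9,-0.6,0,0,0,40],[-3,-1.3,-1,0,0,0,40],[-4,-1.7,-1.5,0,0,0,40],[-5,-2.2,-2,0,0,0,40],[-6,-2.6,-2.6,0,0,0,40],[-7,-3,-3.3,0,0,0,40],[-8,-3.5,-4,0,0,0,40],[-8,-3.5,-4,0,0,0,40]]'
python3 look.py s9 z
```

```text
t: 8.18
eef_pos: [0.4974, 0.0089, 0.0626]
orientation: [-3.076, -0.637, -0.004]
contact_force: [-9.0, 3.3, 24.8]
width: 0.397
[0.49741916 0.00891169 0.062558  ] [-9.02798763  3.34215486 24.78940171] [[-0.05543072 -0.00199823  0.06514876]] [0.91788255 0.39684377 0.0025795 ]
```

View pics/s9.png

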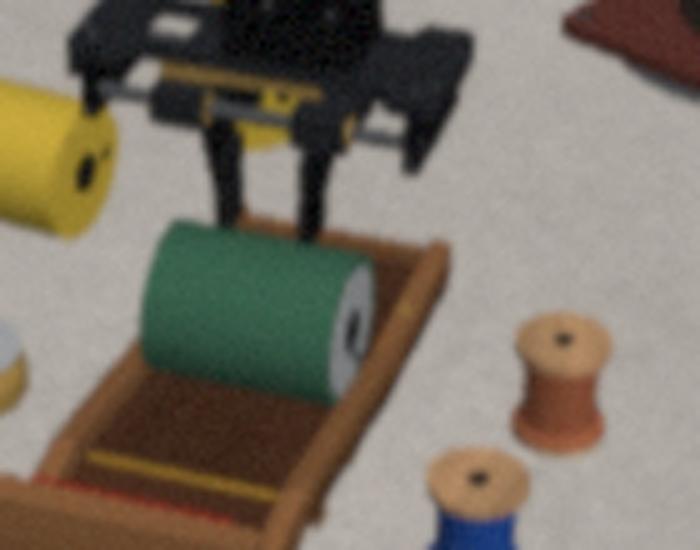

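```bash
python3 -m creep '[[0,0,1.5,0,0,0,40],[-1,-0.4,1.6,0,0,0,40],[-2,-0.9,1.3,0,0,0,40],[-3,-1.3,0.8,0,0,0,40],[-4,-1.7,0.4,0,0,0,40],[-5,-2.2,-0.2,0,0,0,40],[-6,-2.6,-0.8,0,0,0,40],[-7,-3,-1.5,0,0,0,40],[-8,-3.5,-2.2,0,0,0,40],[-8,-3.5,-2.2,0,0,0,40]]'
python3 look.py s10 z
```

```text
t: 9.07
eef_pos: [0.4886, 0.0051, 0.0595]
orientation: [-3.076, -0.637, -0.001]
contact_force: [-10.0, 2.0, 21.4]
width: 0.403
[0.48857869 0.00514032 0.05947404] [-10.04918005   2.01458673  21.38601896] [[-0.06504186 -0.00194204  0.0620648 ]] [9.17857060e-01 3.96910337e-01 7.75385283e-04]
```

View pics/s10.png

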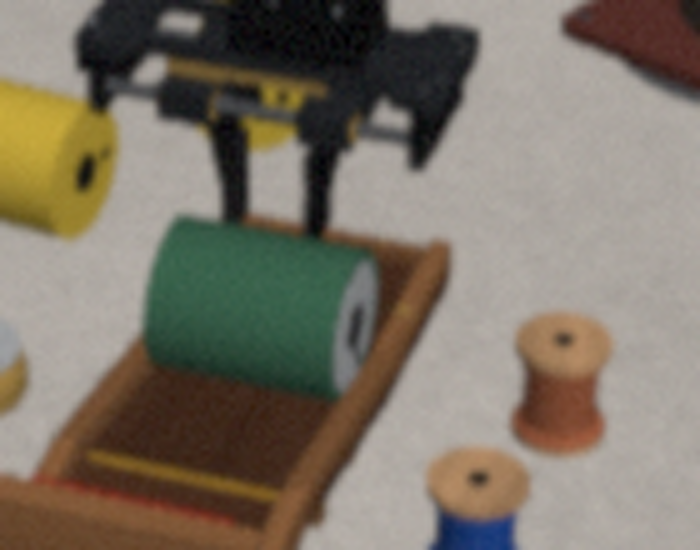

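```bash
python3 -m creep '[[-0.5,-0.2,0.8,0,0,0,40],[-1.5,-0.6,0,0,0,0,40],[-2.5,-1.1,-1.2,0,0,0,40],[-3.5,-1.5,-2.4,0,0,0,40],[-4.5,-1.9,-3.8,0,0,0,40],[-5.5,-2.3,-5.2,0,0,0,40],[-6.4,-2.7,-6.7,0,0,0,40],[-7.2,-3.1,-8.2,0,0,0,40]]'
python3 look.py s11 z
```

```text
t: 9.78
eef_pos: [0.4813, 0.0018, 0.0549]
orientation: [3.076, 0.637, -0.001]
contact_force: [-29.7, 1.9, 62.0]
width: 0.4
[0.48134573 0.00175359 0.0548884 ] [-29.70039832   1.9456599   61.99897468] [[-0.07302513 -0.00217236  0.05747915]] [ 9.17643292e-01  3.97404032e-01 -9.07912691e-04]
```

View pics/s11.png

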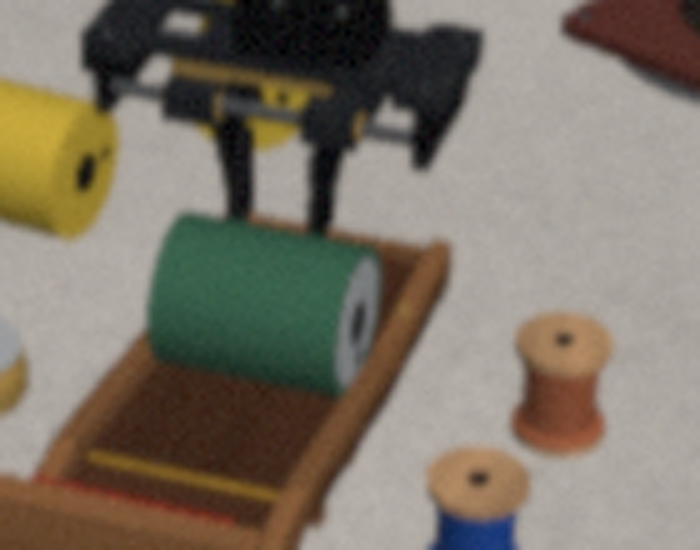

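The roller is rolling back with the tips, not slipping, so the tip friction is above 0.35. Letting go here would let it run. I'll keep contact and walk it back under control to the flat, then push from below axis height.

```bash
python3 -m creep '[[0,0,2.5,0,0,0,40],[-1,-0.4,4,0,0,0,40],[-3,-1.3,3.4,0,0,0,40],[-5,-2.2,2.2,0,0,0,40],[-6.7,-2.9,1.1,0,0,0,40],[-8.4,-3.6,0,0,0,0,40],[-10.3,-4.5,-1.3,0,0,0,40],[-12.2,-5.3,-2.7,0,0,0,40],[-14,-6.1,-4,0,0,0,40],[-16,-6.9,-5.5,0,0,0,40],[-18,-7.8,-7,0,0,0,40],[-20,-8.7,-8.8,0,0,0,40],[-22,-9.6,-10.5,0,0,0,40]]'
python3 look.py s12 z
```

```text
t: 10.92
eef_pos: [0.4561, -0.0094, 0.0421]
orientation: [3.075, 0.638, -0.013]
contact_force: [-32.8, -4.3, 51.2]
width: 0.402
[ 0.45609308 -0.00937174  0.04206556] [-32.79059099  -4.2636722   51.19120393] [[-0.10061938 -0.00233527  0.04465631]] [ 0.91732521  0.39805475 -0.00817713]
```

View pics/s12.png

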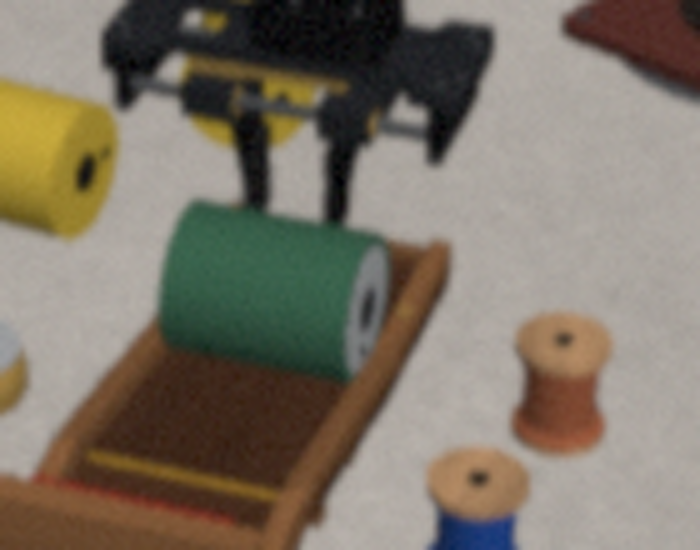

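The roller is back at the foot: hub at (368,307) gives about x -63, and contact was kept throughout. Now I'll release gently on the flat, back off and tilt the tool 25° so the tips lead. That way the push will come from below the axis.

```bash
python3 -m creep '[[-2,-1,2,0,0,0,40],[-4,-2,4,0,0,0,40],[-6,-3,4,0,0,0,40],[-8,-4,4,0,0,0,40],[-11,-5,4,0,0,0,40]]'
python3 look.py s13 z
```

```text
t: 11.38
eef_pos: [0.4477, -0.0129, 0.0418]
orientation: [-3.076, -0.636, -0.0]
contact_force: [-0.3, 0.6, -0.1]
width: 0.397
[ 0.44771052 -0.01285794  0.04183144] [-0.25247746  0.61479971 -0.10864488] [[-0.10969696 -0.00219958  0.04442219]] [9.18001144e-01 3.96577661e-01 2.40866580e-04]
```

View pics/s13.png

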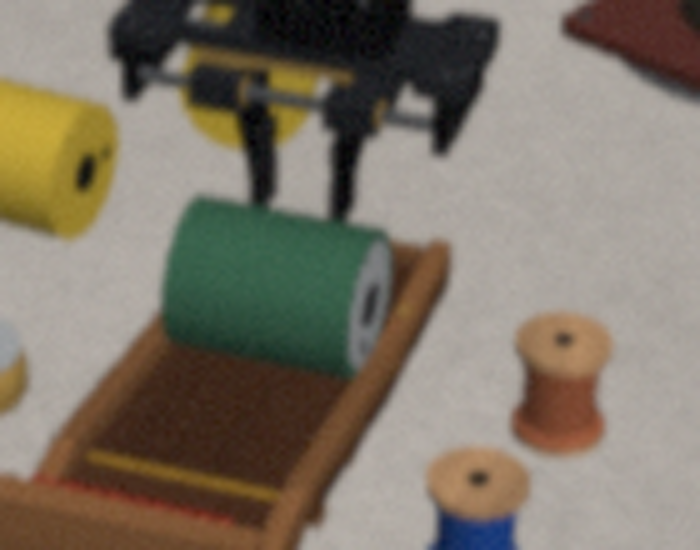

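```bash
python3 -m creep '[[-8,-2,4,0,0,0,55],[-16,-4,8,0,0,0,55],[-25,-6,8,2.5,-5.7,0,55],[-25,-6,8,4.9,-11.4,0,55],[-25,-6,8,7.4,-17.2,0,55],[-25,-6,8,9.9,-22.9,0,55],[-25,-6,0,9.9,-22.9,0,55],[-25,-6,-8,9.9,-22.9,0,55],[-25,-6,-8,9.9,-22.9,0,55]]'
sed -i 's/^im=cv2.cvt/Rm=R.from_rotvec(s["orientation"]).as_matrix();print("toolz",Rm[:,2].round(3),"px",[((proj("scene",p+Rm@np.array([0,yy,-L]))[0]-[230,165])*5).round() for yy in(-.03,.03) for L in(0,.022)])\nim=cv2.cvt/' look.py
python3 look.py s14 z
```

```text
t: 12.18
eef_pos: [0.4221, -0.019, 0.0327]
orientation: [-2.924, -0.602, -0.641]
contact_force: [-0.2, 0.5, 0.6]
width: 0.549
[ 0.42206216 -0.01895491  0.03270211] [-0.16101864  0.54128046  0.55276729] [[-0.1356542   0.00240838  0.03529287]] [0.83441288 0.35819065 0.41887301]
toolz [ 0.384  0.167 -0.908] px [array([376., 247.]), array([382., 208.]), array([272., 227.]), array([278., 188.])]
```

View pics/s14.png

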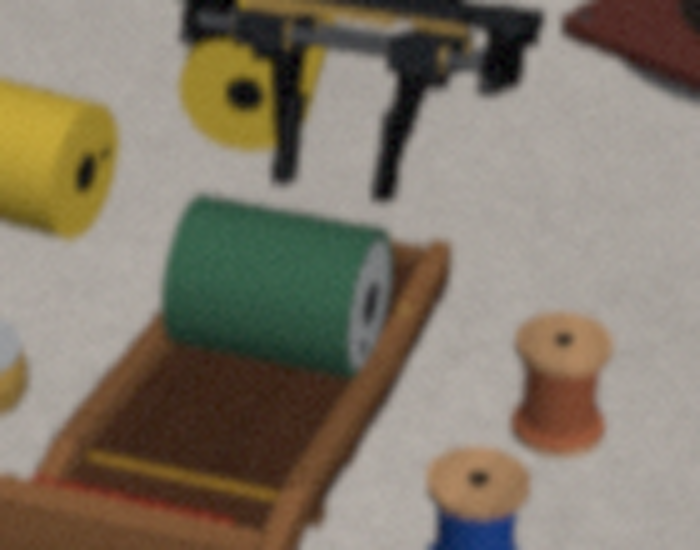

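The tips project correctly only with L of about 22–25 mm (seen at (284,183) and (382,198)), which confirms the offset. Now I'll go down so the true tips are about 29 mm above the bench, then approach the roller.

```bash
python3 -m creep '[[0,0,-8,9.9,-22.9,0,55],[0,0,-16,0,0,0,55]]' --help 2>&1 | head -3; python3 -c "
from station import monitor;s=monitor.state();print(s['t'],s['eef_pos'],s['orientation'])"
```

```text
invalid input: not JSON, or not a number
12.2333 [ 0.4227058  -0.01856542  0.03348902] [-2.92290264 -0.6042124  -0.64181291]
```

That call was malformed and was refused, so nothing moved. Here is the correct version; turns are relative, so zero keeps the tilt.

```bash
python3 -m creep '[[0,0,-7,0,0,0,55],[0,0,-14,0,0,0,55],[0,0,-20,0,0,0,55],[0,0,-25,0,0,0,55],[4,1.7,-25,0,0,0,55],[8,3.5,-25,0,0,0,55],[12,5.2,-25,0,0,0,55],[15,6.5,-25,0,0,0,55],[18,7.8,-25,0,0,0,55],[21,9.1,-25,0,0,0,55]]'
python3 look.py s15 z
```

```text
t: 13.07
eef_pos: [0.4443, -0.0097, 0.0094]
orientation: [-2.923, -0.605, -0.647]
contact_force: [0.0, -0.1, 0.2]
width: 0.549
[ 0.44429776 -0.00968499  0.00938233] [ 0.03340944 -0.05619332  0.1876057 ] [[-0.11156607  0.00206903  0.01197308]] [0.8320194  0.35986124 0.42218907]
toolz [ 0.388  0.167 -0.907] px [array([362., 306.]), array([368., 267.]), array([257., 286.]), array([263., 246.])]
```

View pics/s15.png

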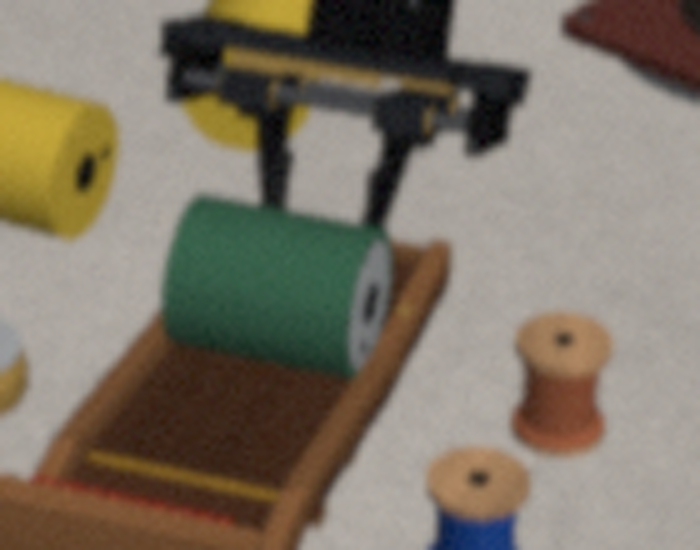

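No contact yet, and the fingers are centred behind the roller. I'll advance to contact and check the force at the start of the slope.

```bash
python3 -m creep '[[3,1.3,0,0,0,0,55],[6,2.6,0,0,0,0,55],[9,3.9,0,0,0,0,55],[12,5.2,0,0,0,0,55],[15,6.5,0,0,0,0,55],[18,7.8,0,0,0,0,55],[20.5,8.9,0.2,0,0,0,55],[23,10,0.5,0,0,0,55]]'
python3 look.py s16 z
```

```text
t: 13.78
eef_pos: [0.4667, 0.0005, 0.0093]
orientation: [-2.923, -0.604, -0.646]
contact_force: [-1.4, -1.2, 0.6]
width: 0.549
[4.66674024e-01 4.56212916e-04 9.34648991e-03] [-1.35188303 -1.24175062  0.61933941] [[-0.08700231  0.00247311  0.01193724]] [0.83251012 0.35963653 0.42141247]
toolz [ 0.387  0.168 -0.907] px [array([349., 331.]), array([355., 291.]), array([243., 310.]), array([249., 271.])]
```

View pics/s16.png

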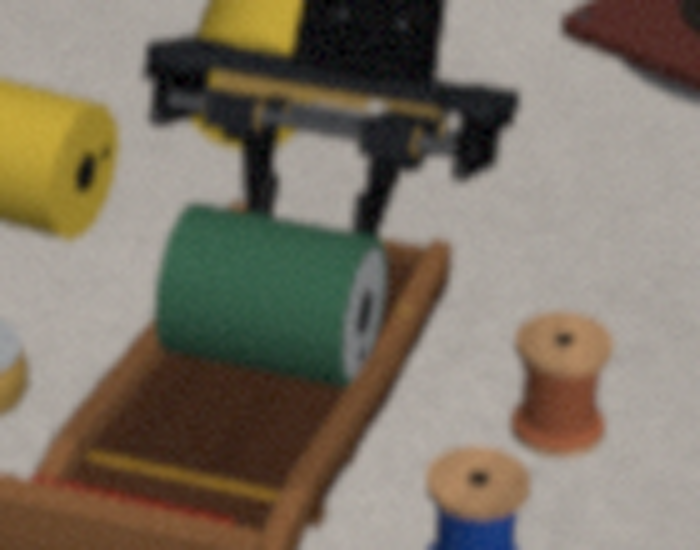

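Contact is made with about 2 N, and the roller is rolling (hub now at (366,311)). I'll push up the slope, staying parallel to it and checking often.

```bash
python3 -m creep '[[3,1.3,0.5,0,0,0,55],[6,2.6,0.9,0,0,0,55],[9,3.9,1.4,0,0,0,55],[12,5.2,1.8,0,0,0,55],[15,6.5,2.3,0,0,0,55],[18,7.8,2.8,0,0,0,55],[21,9.1,3.2,0,0,0,55],[24,10.4,3.7,0,0,0,55]]'
python3 look.py s17 z
```

```text
t: 14.5
eef_pos: [0.491, 0.0108, 0.0133]
orientation: [-2.923, -0.605, -0.647]
contact_force: [-2.7, -0.2, 0.7]
width: 0.551
[0.49096621 0.01083094 0.01327211] [-2.71012273 -0.2053652   0.67787715] [[-0.06058783  0.00232938  0.01586287]] [0.83231368 0.35964524 0.42179289]
toolz [ 0.387  0.167 -0.907] px [array([334., 353.]), array([340., 312.]), array([227., 331.]), array([232., 291.])]
```

View pics/s17.png

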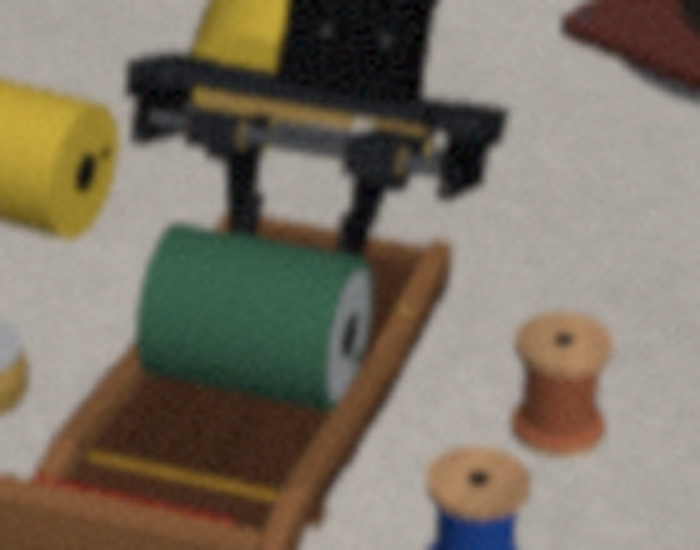

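It works: force 2.7 N, roller moving with the tips, hub at (350,335). I'll continue.

```bash
python3 -m creep '[[3,1.3,0.5,0,0,0,55],[6,2.6,0.9,0,0,0,55],[9,3.9,1.4,0,0,0,55],[12,5.2,1.8,0,0,0,55],[15,6.5,2.3,0,0,0,55],[18,7.8,2.8,0,0,0,55],[21,9.1,3.2,0,0,0,55],[24,10.4,3.7,0,0,0,55],[27,11.7,4.1,0,0,0,55],[30,13,4.6,0,0,0,55],[33,14.3,5,0,0,0,55],[36,15.6,5.5,0,0,0,55],[39,16.9,6,0,0,0,55],[42,18.2,6.4,0,0,0,55]]'
python3 look.py s18 z
```

```text
t: 15.72
eef_pos: [0.533, 0.029, 0.0197]
orientation: [-2.923, -0.604, -0.647]
contact_force: [-1.3, -1.8, -0.5]
width: 0.547
[0.53299061 0.02900479 0.01970673] [-1.34948528 -1.84584022 -0.53659373] [[-0.01480206  0.00228811  0.02229748]] [0.83232856 0.35955684 0.42183889]
toolz [ 0.387  0.167 -0.907] px [array([307., 393.]), array([313., 351.]), array([197., 370.]), array([203., 329.])]
```

View pics/s18.png

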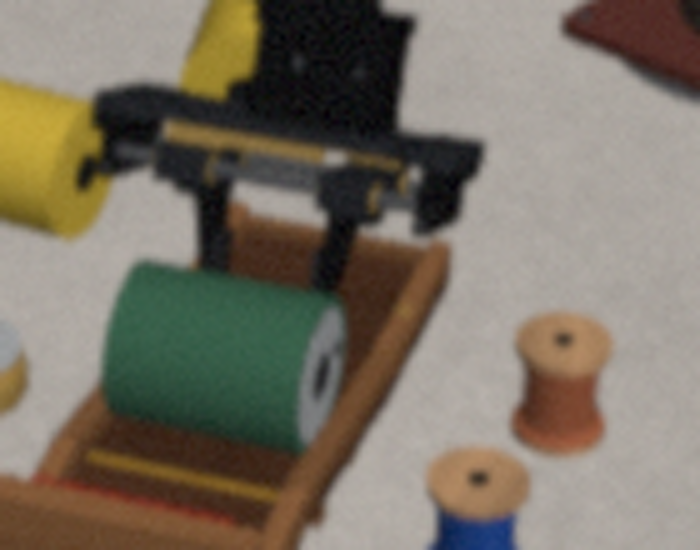

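```bash
python3 -m creep '[[3,1.3,0.5,0,0,0,55],[6,2.6,0.9,0,0,0,55],[9,3.9,1.4,0,0,0,55],[12,5.2,1.8,0,0,0,55],[15,6.5,2.3,0,0,0,55],[18,7.8,2.8,0,0,0,55],[21,9.1,3.2,0,0,0,55],[24,10.4,3.7,0,0,0,55],[27,11.7,4.1,0,0,0,55],[30,13,4.6,0,0,0,55],[33,14.3,5,0,0,0,55],[36,15.6,5.5,0,0,0,55],[39,16.9,6,0,0,0,55],[42,18.2,6.4,0,0,0,55]]'
python3 look.py s19
```

```text
t: 16.93
eef_pos: [0.575, 0.0472, 0.0261]
orientation: [-2.923, -0.604, -0.647]
contact_force: [-1.5, -0.3, 0.5]
width: 0.55
[0.57498539 0.04720915 0.02610129] [-1.4548242  -0.27779214  0.47582008] [[0.03096867 0.00228662 0.02869205]] [0.83232433 0.35957125 0.42183495]
toolz [ 0.387  0.167 -0.907] px [array([278., 435.]), array([284., 392.]), array([165., 411.]), array([171., 368.])]
```

View pics/s19.png

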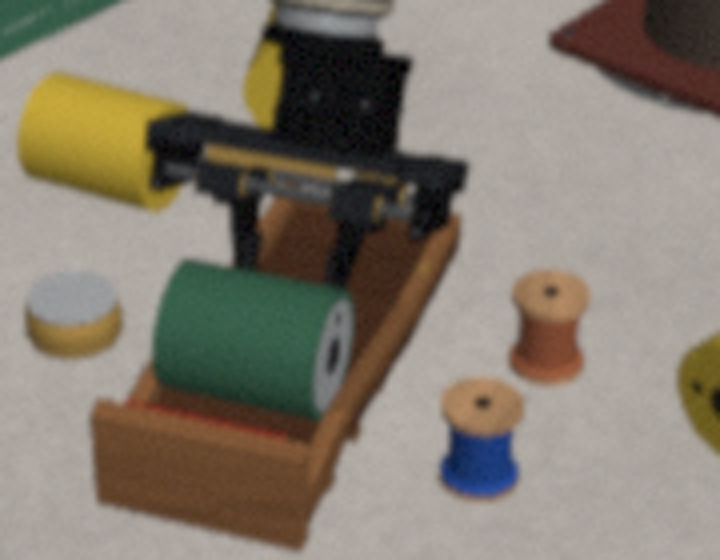

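The roller is about 20 mm short of the crest (hub at (334,355)). I'll take it slower over the crest.

```bash
python3 -m creep '[[2,0.9,0.3,0,0,0,55],[4,1.7,0.6,0,0,0,55],[6,2.6,0.9,0,0,0,55],[8,3.5,1.2,0,0,0,55],[10,4.3,1.5,0,0,0,55],[12,5.2,1.8,0,0,0,55],[14,6.1,2.1,0,0,0,55],[16,6.9,2.4,0,0,0,55],[18,7.8,2.7,0,0,0,55],[20,8.7,3,0,0,0,55],[22,9.5,3.2,0,0,0,55],[24,10.4,3.4,0,0,0,55],[26,11.3,3.5,0,0,0,55],[28,12.1,3.5,0,0,0,55]]'
python3 look.py s20
```

```text
t: 18.15
eef_pos: [0.6029, 0.0593, 0.0296]
orientation: [-2.923, -0.604, -0.647]
contact_force: [-1.6, 0.4, -0.7]
width: 0.545
[0.60290595 0.05926961 0.02958934] [-1.62882714  0.40265097 -0.70065403] [[0.06138267 0.00224631 0.0321801 ]] [0.83229731 0.35959488 0.42186812]
toolz [ 0.387  0.167 -0.907] px [array([258., 465.]), array([264., 422.]), array([143., 440.]), array([149., 397.])]
```

View pics/s20.png

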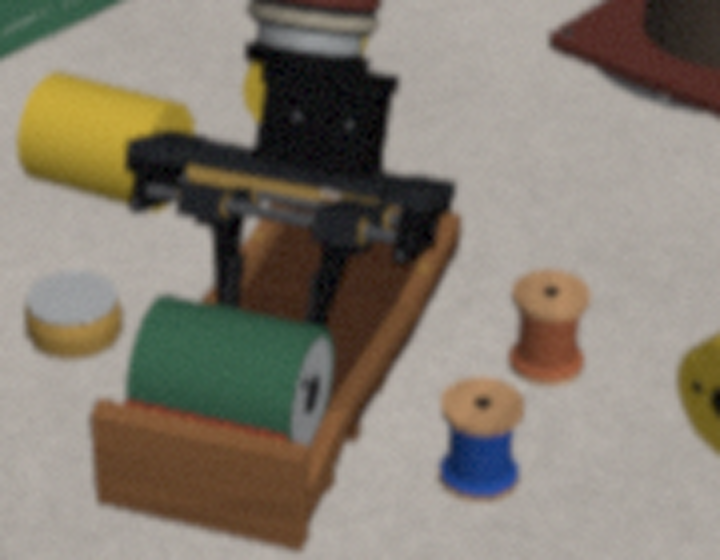

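```bash
cat > hub.py <<'E'
from roll import *
p=np.load("ramp.npy")
for x in(60,70,80,85,90,95,102):
    xx=x/1e3; z=zc(xx)
    if x>75: z=min(zc(xx), .0317+.04*np.cos(np.arcsin(np.clip((xx-.08)/.04,-.139,.139))) - max(0,(xx-.0856))*.1405)
    e=[(proj("scene",r2w(p,[[xx,y,z]]))[0]-[205,160])*4 for y in(.05,-.05)]
    print(x,round(z*1e3,1),e[0].round(),e[1].round())
E
python3 hub.py
```

```text
60 69.3 [335. 348.] [180. 316.]
70 70.7 [330. 356.] [174. 323.]
80 71.7 [324. 364.] [168. 331.]
85 71.4 [322. 370.] [165. 336.]
90 70.7 [319. 376.] [161. 342.]
95 70.0 [316. 382.] [158. 348.]
102 69.0 [312. 390.] [154. 356.]
```

The hub at (311,393) matches the model for x=102 (312,390), so the roller is in the hollow against the stop. I'll withdraw the hand straight back, then up.

```bash
python3 -m creep '[[-3,-1.3,0,0,0,0,55],[-8,-3.5,0,0,0,0,55],[-15,-6.5,0,0,0,0,55],[-23,-10,0,0,0,0,55],[-32,-14,0,0,0,0,55],[-42,-18,2,0,0,0,55],[-52,-22,10,0,0,0,55],[-60,-26,25,0,0,0,55],[-65,-28,45,0,0,0,55],[-70,-30,70,0,0,0,55],[-75,-32,95,0,0,0,55],[-80,-34,120,0,0,0,55],[-80,-34,140,0,0,0,55],[-80,-34,140,0,0,0,55],[-80,-34,140,0,0,0,55],[-80,-34,140,0,0,0,55],[-80,-34,140,0,0,0,55]]'
python3 look.py s21
python3 - <<'E'
from station import capture
import cv2
cv2.imwrite("pics/t21.png",cv2.cvtColor(capture("top"),cv2.COLOR_RGB2BGR)); cv2.imwrite("pics/sf21.png",cv2.cvtColor(capture("scene"),cv2.COLOR_RGB2BGR))
E
```

```text
t: 19.62
eef_pos: [0.5214, 0.0254, 0.1676]
orientation: [-2.923, -0.604, -0.642]
contact_force: [-0.2, -0.2, -0.0]
width: 0.55
[0.52135247 0.02536497 0.1675662 ] [-0.16883854 -0.16876419 -0.02341887] [[-0.02692771  0.00357779  0.17015696]] [0.83355472 0.35916997 0.41974214]
toolz [ 0.385  0.168 -0.908] px [array([320., 135.]), array([326.,  90.]), array([204., 115.]), array([209.,  70.])]
```

View pics/s21.png

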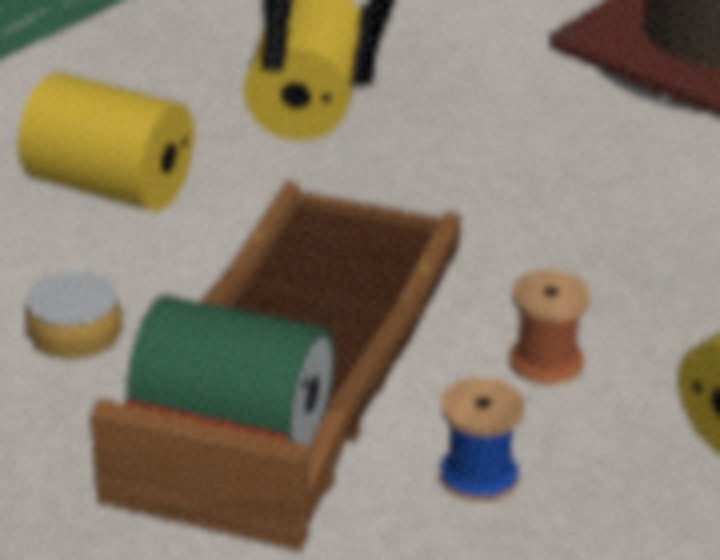

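View pics/t21.png

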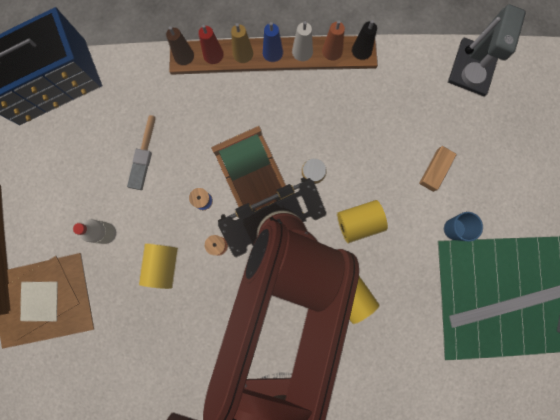

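View pics/sf21.png

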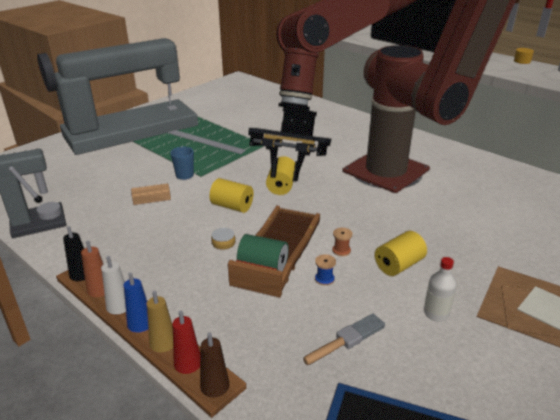

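The roller stays in the hollow against the red pad (top view (246,157), scene (262,252)). Spools, tin, block, bottle, brush, cup and yellow rollers are at the same pixels as at the start. The hand is clear with no force on it.

```bash
python3 -c "
from station import job;print(job.hand_in())"
```

```text
the job is handed in; nothing more can be done
None
```

The green roller is parked in the hollow against the stop, the hand is clear, and I handed the job in at about 20 s. The first push up the slope failed, and the roller came back down to the foot before the second one worked.

- **First push failed:** The real fingertips sit about 22–25 mm short of the reported TCP. I only noticed this after the tips had climbed onto the roller near ramp x −25. The highest wrist force I read was 89 N, against the 120 N limit.
- **Recovery:** I eased the load and walked the roller about 40 mm back down to the foot of the slope. I moved slowly and kept the tips pressing on it, so it was never let go on the slope. It did go down the slope, though, which a strict judge could hold against the run.
- **Second push:** I tilted the tool 25° so the tips led and pushed from below the roller's axis. The force readings stayed at about 3 N or less, and the roller went up over the crest and settled against the stop.
- **Last checks:**
  - The roller's hub showed at (311,393) in the enlarged scene view, against (312,390) expected for the parked position. It did not move after I withdrew.
  - The force on the hand was near zero.
  - By eye, the other things on the bench are where they were in the first pictures.

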